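# Bring the valve of the clay trolley's wheel to the top

## Robot

A 6-joint arm with a two-finger parallel gripper is mounted at the origin on the work surface. World frame = base frame: x ahead of the robot, y to its left, z up, the work surface at z = 0. Lengths are in mm, angles in degrees, forces in N, time in s.
With the tool pointing down it reaches from about 350 to 850 mm from the base axis. Payload 8.1 kg.
Tool frame: the origin (TCP) lies at the very end of the fingers, on their centre line; the grasp point (between the pads) lies r.tcp_to_grasp behind it (r.tcp_to_grasp is the distance from the TCP to the grasp point, in mm); z points along the fingers, y is the line along which they close (so a half turn about z gives the same grasp; the last joint's range is limited). The gripper opens to 85 mm and grips with 20 to 120 N. Pads are 22 mm wide; open, the fingers measure 114 mm over their backs; the gripper's body (76 mm by 85 mm) begins 54 mm behind the grasp point. The pads swing forward as they close: fully open they stand 13 mm farther back than shut.
Start: joints at [65.523, 7.471, 85.268, -0, 87.261, -4.893], TCP at [201.089, 565.304, 231.292] pointing down, gripper open.
Joint ranges: [-169.43, 169.43], [-51.17, 129.36], [1.28, 143.12], [-76.62, 256.62], [0, 156.53], [-152.29, 152.29]. Speed limits (degrees/s): [136.94, 136.94, 159.86, 180, 180, 180].

## Interface

Orientations are given as [roll, pitch, yaw] about the fixed x, y, z axes, in that order (R = Rz(yaw) Ry(pitch) Rx(roll)).
In Python, from bench import r gives the robot as it stands.
- The arm moves only by the shell command python3 -m handwheel 'ROWS' [OPENING] [FORCE]. ROWS is JSON, a list of rows, each a list of 4 numbers: the shift along the tool's x, y, z in m, then the turn about the tool's z in degrees. A call has 1 to 10 rows; each row shifts and turns the commanded pose from where the row before left it, along the tool's axes as they then stand; what a row does not reach is not made up. A row lasts 1/10 s, in which the tool goes at most 50 mm and 8.59 degrees, less where a joint would pass 70% of its speed; a pose out of reach is approached as far as the arm can. A call is refused whole if a number of a shift passes 0.05 or a number of a turn 8.59, either way. A call with a gripper value outside its range is refused whole. OPENING is the finger opening in m, from 0 to 0.0854, set as the call begins (- or left out, the last holds). The fingers move at their own pace and stop on an object; FORCE is the grip in N (left out, the last holds). Time passes only in rows, so rows that do not move let the fingers close. It gives the time, the measured TCP pose, the force, the opening and the grip force at its end, in the units of the state.
- r.sense(): the state, without advancing time (a new reading comes with each control period).
- r.snapshot(name): name is "side" or "top" or "wrist"; returns the picture (420x560x3 uint8, red, green, blue); there is no depth.
- r.camera_params(name): a dict with "fx", "fy", "cx", "cy" (pixels), "R" (3x3) and "t" (3): a world point X has camera coordinates R X + t; the wrist camera has in their place "mount" (4x4, takes a point from camera to tool coordinates, whose origin is the TCP and whose axes are the flange's). Camera axes: x right, y down, z forward; pixel columns grow to the right and rows downward; lengths in mm; the calibration is good to about 2 mm. A picture is of the moment at which its call begins: read the wrist's pose just before it. camera_params takes no time and is no camera call.
- r.hand_in(): hands the job in; it is judged then, once.
The state is a dict: "time": time; "joint_pos": joint angles; "qd": joint speeds; "joint_efforts": joint torques, N m; "tool_pos": TCP position; "tcp_rot": TCP orientation; "ft_force": force on the tool from outside, world axes, zero at the start; "wrist_torque": the same for the moment, N m; "finger_gap": finger opening in mm; "grip_force": force on a finger pad.
Only numpy, scipy, OpenCV 4.12 (cv2) and the standard library are available. Lean on these libraries where they do the work, as an engineer would, in place of code of your own. Each camera call takes 0.05 s, during which the arm holds its last target. There are 200 camera calls.

## Task

The clay trolley's wheel is waiting on its leaning stand to be pumped up: turn it by pushing its spokes round with the fingertips until the red-capped valve stem is straight up at the top of the wheel, right above the hub, then let go of it and stand clear. Turn it gently, never spinning it, keep off the tacky tyre and the valve itself, and do not lift, tip or shift the stand. Leave everything else on the table alone; nothing is to be gripped or picked up.

Things in the scene. Friction and masses are not known exactly. Their poses are not given: they have to be found in the camera images.
- stand: blue steel stand, 7 kg, standing loose on the table, carrying the wheel. Origin: on the table surface below the wheel's centre. Its x axis points away from the side the wheel faces (roughly away from the robot), y to the left seen from that side, z up. Base plate x -90 to +150 mm, y +-130 mm, 12 mm thick; a 50 mm wide post behind the wheel (x 49 to 85 mm, up to z 165 mm) holds the axle. The front of the wheel is free.
- hub (a point): centre of the wheel, on the axle, 175 mm above the stand's origin. The wheel, 294 mm over the tyre, faces the robot and leans back 40 deg: in the stand's axes the direction from the hub to the top of the wheel is (0.643, 0, 0.766), and the axle runs into the wheel, away from the robot, along (0.766, 0, -0.643). The grey hub is 60 mm across and 48 mm long along the axle (26 mm of it in front of the middle plane).
- wheel (a joint): angle of the wheel (rad): 0 (or any whole turn, 6.283) when the valve is straight up at the top, above the hub; grows as the wheel turns clockwise seen from the robot (the top goes to the stand's -y), so the valve lies at clock angle = this value. Turns without end; the bearing is stiff (about 0.15 N m, 2 N at a spoke) and the wheel stays where it is left.
- spokes: five grey metal spokes, 14 mm wide, from 20 mm in front of the wheel's middle plane (robot's side) to 8 mm behind it, bare from 30 to 109 mm from the wheel's centre. They stand 36, 108, 180, 252 and 324 deg clockwise from the valve, seen from the robot; the gaps are open right through. Origin: the wheel's centre; turns with the wheel: x along the axle away from the robot, z towards the valve.
- tyre: black rubber tyre round the white rim (rim 34 mm deep along the axle, 109 to 114 mm from the centre), 34 mm thick (17 mm each side of the wheel's middle plane), 294 mm over all. Origin: the wheel's centre; turns with the wheel, z towards the valve.
- valve: valve stem with a red cap, 18 mm across, in the wheel's middle plane, sticking from the rim towards the hub half-way between two spokes. Origin: centre of the red cap, 84 mm from the wheel's centre; the cap's inner end is 72 mm from the wheel's centre. Its z axis points outwards from the hub.
- spanner: 170 mm steel spanner lying in front of the stand, to be left alone. Origin at its middle, on the underside.
- tape_roll: teal roll of tape, 80 mm across, 18 mm high, lying beside the stand, to be left alone. Origin at the centre of its underside.
- glaze_bottle: white bottle with purple label, 64 mm across, 150 mm high, to be left alone. Origin at the centre of its underside.
- glaze_jar: white jar with purple label and lid, 72 mm across, 90 mm high, to be left alone. Origin at the centre of its underside.
- bowl: white bowl, 150 mm across, 55 mm high, to be left alone. Origin at the centre of its underside.
- bisque_bell: pinkish unglazed bell-shaped lid, 120 mm across, 106 mm high, to be left alone. Origin at the centre of its underside.

How it is judged:
By the outcome, as a careful person would: the job done as asked, in the order asked, and still so for the second after the job is handed in, with the robot touching nothing.
It also fails if it takes over 72 s, if anything falls off the work surface, if the arm or the gripper's body presses on something with over 40 N, if the wrist force passes 120 N, or if a joint passes its speed limit or range.

## Working session

There is one attempt and no reset: what is moved stays moved. The work goes in short steps, Python scripts to look and compute and a shell command to move; the robot and the scene stay as the last step left them, time stands still between calls to the robot, and variables do not carry over. Pictures are saved under pics/ and viewed, at most 10 in all, crops included, and the job is handed in when it is done.

```bash
mkdir -p pics; ls; python3 - <<'E'
from bench import r
import cv2
s=r.sense();print(s['time'],s['tool_pos'],s['tcp_rot'],r.tcp_to_grasp)
for n in('side','top'):
    p=r.camera_params(n);print(n,p)
    cv2.imwrite(f'pics/{n}0.png',r.snapshot(n)[:,:,::-1])
print(r.camera_params('wrist'))
E
```

```text
pics
0.0 [200.85992964 564.79160502 230.21977722] [-1.79894471e+02 -9.73036882e-03  1.60415654e+02] 18.700000000000003
side {'fx': 424.450500537786, 'fy': 424.450500537786, 'cx': 278.66073918935, 'cy': 214.58248499295925, 'R': array([[ 0.73828795, -0.67429448, -0.0160579 ],
       [-0.43076343, -0.4530576 , -0.78050092],
       [ 0.51901231,  0.58315158, -0.62494836]]), 't': array([-401.46526223,  334.03146191, 1152.51235253])}
top {'fx': 422.67665151614887, 'fy': 422.67665151614887, 'cx': 278.663460732429, 'cy': 210.9871494229667, 'R': array([[-0.01267158, -0.99987552,  0.00940134],
       [-0.99869533,  0.01219037, -0.04958867],
       [ 0.04946789, -0.01001744, -0.99872548]]), 't': array([ -18.14459654,  505.08017838, 1373.88414859])}
{'fx': 353.78745350851693, 'fy': 353.78745350851693, 'cx': 271.6683627978604, 'cy': 208.77096837466226, 'mount': array([[ 3.53983512e-04, -9.57787797e-01, -2.87475930e-01,
         7.39456584e+01],
       [ 9.99999913e-01,  2.75703689e-04,  3.12783936e-04,
         3.35816853e-01],
       [-2.20322462e-04, -2.87476016e-01,  9.57787811e-01,
        -1.43467436e+02],
       [ 0.00000000e+00,  0.00000000e+00,  0.00000000e+00,
         1.00000000e+00]])}
```

View pics/side0.png

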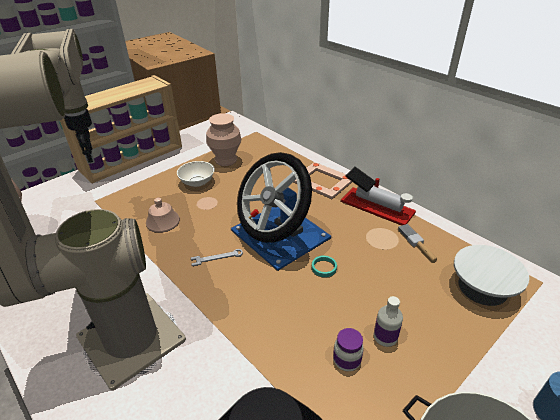

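View pics/top0.png

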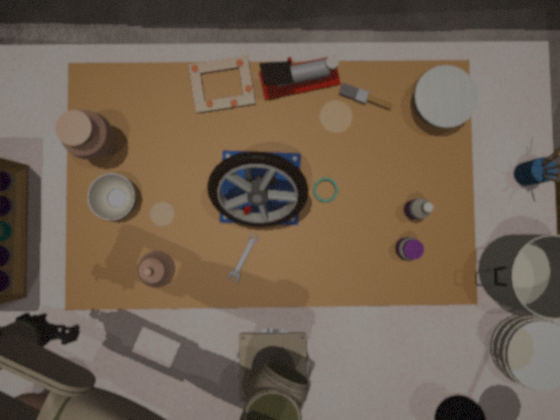

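The side view shows the wheel at (275,197), with the red valve at (255,212), lower left. The top view shows the wheel at (258,190) and the valve at (247,210). The spanner is in front, the tape is to the right, and the bell is on the left near the robot.

```bash
cat > h.py <<'E'
import numpy as np,cv2
from bench import r
from scipy.optimize import least_squares
def proj(p,X):
    X=np.atleast_2d(X)@p['R'].T+p['t'];return np.c_[p['fx']*X[:,0]/X[:,2]+p['cx'],p['fy']*X[:,1]/X[:,2]+p['cy']]
def ray(p,uv):
    d=np.array([(uv[0]-p['cx'])/p['fx'],(uv[1]-p['cy'])/p['fy'],1]);return -p['R'].T@p['t'],p['R'].T@d
def onz(p,uv,z):
    c,d=ray(p,uv);return c+d*(z-c[2])/d[2]
def tri(obs):
    A=0;b=0
    for p,uv in obs:
        c,d=ray(p,uv);d=d/np.linalg.norm(d);M=np.eye(3)-np.outer(d,d);A=A+M;b=b+M@c
    return np.linalg.solve(A,b)
E
cat > m.py <<'E'
from h import *
B={'side':(225,140,335,270),'top':(195,140,320,235)}
red={};ell={};P={}
for n in B:
    im=cv2.imread(f'pics/{n}0.png');P[n]=r.camera_params(n);x0,y0,x1,y1=B[n]
    hsv=cv2.cvtColor(im,cv2.COLOR_BGR2HSV);H,S,V=[hsv[:,:,i].astype(int) for i in range(3)]
    w=np.zeros(H.shape,bool);w[y0:y1,x0:x1]=1
    m=w&((H<6)|(H>172))&(S>150)&(V>60);ys,xs=np.nonzero(m);red[n]=(xs.mean(),ys.mean());print(n,'red',red[n],m.sum())
    k=(w&(V<42)).astype(np.uint8)
    c=max(cv2.findContours(k,cv2.RETR_EXTERNAL,cv2.CHAIN_APPROX_NONE)[0],key=cv2.contourArea)
    e=cv2.fitEllipse(cv2.convexHull(c));ell[n]=e;print('tyre',e)
    b=(w&(H>95)&(H<125)&(S>120)).astype(np.uint8)
    hull=cv2.convexHull(np.argwhere(b)[:,::-1].astype(np.int32))
    q=cv2.minAreaRect(hull);q4=cv2.boxPoints(q)
    ap=cv2.approxPolyDP(hull,4,True)[:,0]
    for u in ap: print(u,onz(P[n],u,12).round(0)[:2])
    vis=cv2.resize(im[y0:y1,x0:x1],None,fx=5,fy=5,interpolation=cv2.INTER_CUBIC);cv2.imwrite(f'pics/c_{n}.png',vis)
print('wheelc',tri([(P[n],ell[n][0]) for n in B]),'red',tri([(P[n],red[n]) for n in B]))
E
python3 m.py; python3 -c "
import cv2
a=cv2.imread('pics/c_side.png');b=cv2.imread('pics/c_top.png')
import numpy as np
a=cv2.resize(a,(330,390));b=cv2.resize(b,(468,356));o=np.zeros((390,800,3),'u1');o[:,:330]=a;o[:356,332:]=b;cv2.imwrite('pics/c.png',o)"
```

```text
side red (np.float64(254.40540540540542), np.float64(212.54054054054055)) 37
tyre ((274.88043212890625, 198.37762451171875), (73.44039154052734, 92.03186798095703), 14.461027145385742)
[330 238] [ 682. -107.]
[276 269] [452. -89.]
[231 228] [470. 166.]
[247 173] [732. 401.]
[260 160] [838. 441.]
[301 163] [948. 301.]
top red (np.float64(246.92105263157896), np.float64(209.23684210526315)) 38
tyre ((257.7326354980469, 188.93048095703125), (74.06254577636719, 98.30718231201172), 95.67892456054688)
[298 155] [689. -91.]
[295 223] [465. -77.]
[221 220] [478. 165.]
[224 152] [702. 154.]
wheelc [563.58011227  37.10339397 162.07355205] red [506.05743105  73.06646126 114.82633937]
```

View pics/c.png

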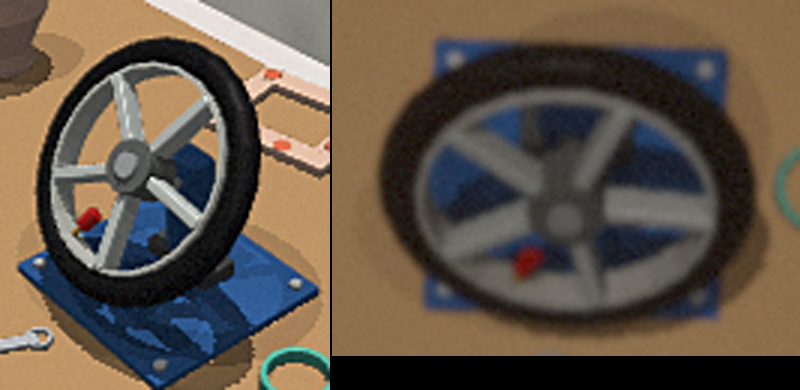

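The crops show the valve at about 7 o'clock, with hub front face at (266.7,195) in the side view and (257,199) in the top view. The tool can only point down, so I'll push a spoke with closed fingers reaching vertically through a gap in the upper half. First I'll hover for a closer look with the wrist camera.

```bash
python3 -m handwheel '[[0,0,-0.034,-8.2],[0,0,-0.034,-8.2],[0,0,-0.034,0],[0,0,-0.034,0],[0,0,-0.034,0],[-0.01,-0.015,0,0],[-0.02,-0.025,0,0],[-0.02,-0.028,0,0],[-0.02,-0.028,0,0],[-0.02,-0.028,0,0]]' 0 20 && python3 -m handwheel '[[-0.02,-0.028,0,0],[-0.02,-0.028,0,0],[-0.02,-0.028,0,0],[-0.02,-0.028,0,0],[-0.02,-0.028,0,0],[-0.02,-0.028,0,0],[-0.02,-0.028,0,0],[-0.02,-0.028,0,0],[-0.02,-0.025,0,0],[-0.01,-0.015,0,0]]' && python3 -m handwheel '[[-0.02,-0.02,0,0],[-0.02,-0.015,0,0],[0,0,0,0],[0,0,0,0],[0,0,0,0]]'; python3 - <<'E'
from h import *
import json
s=r.sense();im=r.snapshot('wrist');print(s['time'],s['tool_pos'],s['tcp_rot'],s['joint_pos'])
cv2.imwrite('pics/w1.png',im[:,:,::-1]);json.dump([list(s['tool_pos']),list(s['tcp_rot'])],open('w1.json','w'))
E
```

```text
time: 1.1
tool_pos: [284.4, 435.3, 400.7]
tcp_rot: [-180.0, -0.0, 176.8]
ft_force: [1.7, 1.2, 0.4]
finger_gap: 0.0
grip_force: 0.0
time: 2.1
tool_pos: [460.0, 160.3, 400.6]
tcp_rot: [-180.0, -0.0, 176.7]
ft_force: [-0.5, 0.2, -0.3]
finger_gap: -0.0
grip_force: 0.0
time: 2.6
tool_pos: [496.6, 125.7, 401.2]
tcp_rot: [180.0, -0.0, 176.8]
ft_force: [-0.3, -0.6, 0.3]
finger_gap: 0.0
grip_force: 0.0
2.6 [496.59260976 125.73415879 401.20120762] [ 1.79991125e+02 -2.97005308e-02  1.76846084e+02] [ 8.46162280e+00 -6.38070866e+00  8.16555781e+01  1.51730278e-02
  1.04752435e+02 -7.83805991e+01]
```

View pics/w1.png

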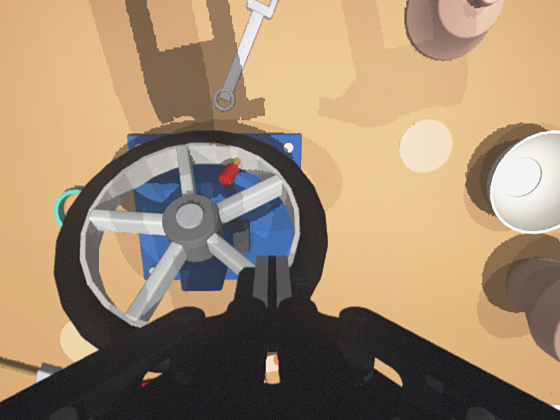

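The wrist view shows the hub face at (189,215), the red cap at (230,174), and the base's front edge from (128,133) to (301,133). The closed fingers are about 36 px wide at the tip.

```bash
cat >> h.py <<'E'
from scipy.spatial.transform import Rotation as Ro
def wcam(pos,rot):
    p=dict(r.camera_params('wrist'));T=np.eye(4);T[:3,:3]=Ro.from_euler('xyz',rot,degrees=True).as_matrix();T[:3,3]=pos
    C=np.linalg.inv(T@np.array(p['mount']));p['R']=C[:3,:3];p['t']=C[:3,3];return p
def redc(im,box):
    x0,y0,x1,y1=box;hsv=cv2.cvtColor(im,cv2.COLOR_BGR2HSV);H,S,V=[hsv[:,:,i].astype(int) for i in range(3)]
    w=np.zeros(H.shape,bool);w[y0:y1,x0:x1]=1
    m=w&((H<6)|(H>172))&(S>150)&(V>60);ys,xs=np.nonzero(m);return np.array([xs.mean(),ys.mean()]),m.sum()
YAW=np.radians(-3.3)
def frame(yaw=YAW):
    X=np.array([np.cos(yaw),np.sin(yaw),0]);Y=np.array([-np.sin(yaw),np.cos(yaw),0]);Z=np.array([0,0,1.])
    return -Y,0.643*X+0.766*Z,0.766*X-0.643*Z   # u right, v up-in-plane, w axle
E
python3 - <<'E'
from h import *
import json
pw=wcam(*json.load(open('w1.json')));ps=r.camera_params('side');pt=r.camera_params('top')
im=cv2.imread('pics/w1.png')
rc,n=redc(im,(200,140,260,210));print('red w',rc,n)
for a,b in(((128,133),(301,133)),):
    A=onz(pw,a,12);B=onz(pw,b,12);print(A,B,(A+B)/2,np.degrees(np.arctan2(-(B-A)[0],(B-A)[1])))
hf={'w':(pw,(189,215)),'s':(ps,(266.7,195)),'t':(pt,(257.2,198.8))}
rd={'w':(pw,rc),'s':(ps,(254.4,212.5)),'t':(pt,(246.9,209.2))}
u,v,w=frame()
for k in('wst','ws','wt','st'):
    h=tri([hf[c] for c in k])+26*w;c=tri([rd[x] for x in k]);d=c-h
    print(k,'hub',h.round(1),'cap',c.round(1),'uvw',(d@u).round(1),(d@v).round(1),(d@w).round(1),np.degrees(np.arctan2(d@u,d@v))%360)
# plane intersection from each view, given hub
h=tri([hf[c] for c in 'wst'])+26*w
for k in 'wst':
    o,dd=ray(*rd[k]);c=o+dd*((h-o)@w)/(dd@w);d=c-h;print(k,np.degrees(np.arctan2(d@u,d@v))%360,np.hypot(d@u,d@v))
# tyre ellipse in wrist
E
```

```text
red w [228.3381295  174.01438849] 278
[454.12442952 -83.63817693  12.        ] [468.10253589 171.46933036  12.        ] [461.1134827   43.91557672  12.        ] -3.1362716701839144
wst hub [551.2  36.8 174.5] cap [505.3  72.8 115.3] uvw -33.3 -76.2 1.3 203.59702599795227
ws hub [551.   36.5 174.7] cap [504.4  72.4 115.9] uvw -33.2 -76.2 0.6 203.53366906633488
wt hub [551.1  36.9 174.5] cap [505.7  72.6 110.9] uvw -33.1 -79.2 4.6 202.6878807572183
st hub [551.7  37.1 174.3] cap [506.1  73.1 114.9] uvw -33.4 -76.0 1.8 203.7200223534614
w 203.34861448400727 83.60906368806162
s 202.9720952401759 82.08316858505444
t 204.45948917474306 80.4459158566001
```

Hub at about (551,37,175), stand yaw about -3.2° and valve at clock 203°, so the wheel needs about +157°. I'll do it in two strokes: first push the spoke at 311° over the top, then push the spoke now at 167° up the left side. Both gaps are clear of the valve.

```bash
cat >> h.py <<'E'
H=np.array([551.1,37.3,175.])
YAW=np.radians(-3.2)
U,V,W=frame(YAW)
def tip(clock,R,w,off=11.5):
    a=np.radians(clock);return H+R*np.sin(a)*U+(R*np.cos(a)-off)*V+w*W
def totool(d,yaw=176.8):
    y=np.radians(yaw);return np.array([d@[np.cos(y),np.sin(y),0],d@[np.sin(y),-np.cos(y),0],-d[2]])
def local(p): d=np.asarray(p)-H;return np.array([d@U,d@V,d@W])
E
python3 - <<'E'
from h import *
E=tip(270,70,-8);c=r.sense()['tool_pos'];print('entry',E,'shift',totool(E-c))
prev=E
for a in range(275,391,5):
    t=tip(a,70-2*min(1,(a-270)/40),-8);print(a,(totool(t-prev)/2).round(1).tolist());prev=t
E
```

```text
entry [541.50609012 107.94569979 171.335     ] shift [-45.86338787 -15.39238834 230.02201644]
275 [-2.0, -0.3, -2.3]
280 [-1.9, -0.5, -2.3]
285 [-1.9, -0.8, -2.2]
290 [-1.8, -1.0, -2.2]
295 [-1.8, -1.3, -2.1]
300 [-1.7, -1.5, -2.0]
305 [-1.6, -1.7, -1.9]
310 [-1.5, -1.9, -1.7]
315 [-1.4, -2.0, -1.7]
320 [-1.3, -2.2, -1.5]
325 [-1.2, -2.4, -1.4]
330 [-1.0, -2.5, -1.2]
335 [-0.9, -2.6, -1.0]
340 [-0.7, -2.7, -0.9]
345 [-0.6, -2.8, -0.7]
350 [-0.4, -2.9, -0.5]
355 [-0.2, -2.9, -0.3]
360 [-0.1, -3.0, -0.1]
365 [0.1, -3.0, 0.1]
370 [0.2, -2.9, 0.3]
375 [0.4, -2.9, 0.5]
380 [0.6, -2.8, 0.7]
385 [0.7, -2.7, 0.9]
390 [0.9, -2.6, 1.0]
```

```bash
python3 -m handwheel '[[-0.012,-0.004,0,0],[-0.022,-0.007,0,0],[-0.012,-0.0045,0,0],[0,0,0.015,0],[0,0,0.03,0],[0,0,0.03,0],[0,0,0.03,0],[0,0,0.03,0],[0,0,0.02,0],[0,0,0.01,0]]' && python3 -m handwheel '[[0,0,0.01,0],[0,0,0,0],[0,0,0,0],[0,0,0,0]]'; python3 - <<'E'
from h import *
s=r.sense();print(s['tool_pos'],local(s['tool_pos']),totool(tip(270,70,-8)-s['tool_pos']))
im=r.snapshot('side')[:,:,::-1];cv2.imwrite('pics/s1.png',cv2.resize(im[130:280,190:350],None,fx=3.5,fy=3.5,interpolation=cv2.INTER_CUBIC))
p=r.camera_params('side');print(proj(p,[s['tool_pos'],tip(270,70,-8),H]))
E
```

```text
time: 3.65
tool_pos: [541.2, 107.1, 233.6]
tcp_rot: [-180.0, -0.2, 176.8]
ft_force: [1.4, -0.4, 0.6]
finger_gap: 0.1
grip_force: 0.0
time: 4.05
tool_pos: [542.9, 107.2, 227.7]
tcp_rot: [180.0, 0.1, 176.8]
ft_force: [0.5, 0.0, -0.4]
finger_gap: 0.3
grip_force: 0.0
[542.9237047  107.23488416 227.74012003] [-69.36942608  32.63958281 -43.15553861] [ 1.45508299  0.63057392 56.40512003]
[[254.65840604 175.04396772]
 [255.07235288 189.57482127]
 [271.57378783 196.72097293]]
```

View pics/s1.png

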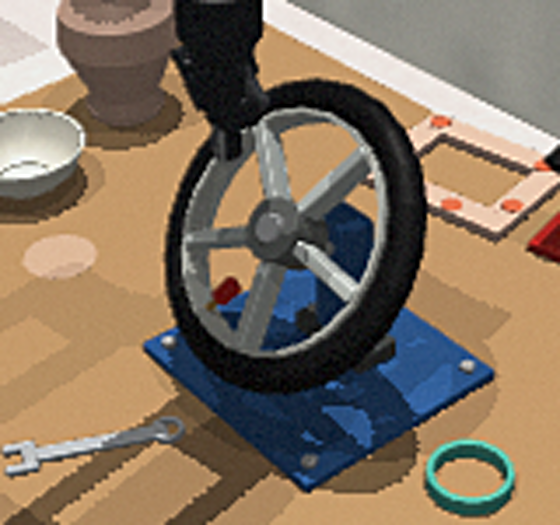

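The fingertip is at crop (226,158), as predicted. The entry point at crop (228,208) lies in the open gap above the left spoke, so I'll descend.

```bash
python3 -m handwheel '[[0.0015,0.0005,0.01,0],[0,0,0.01,0],[0,0,0.01,0],[0,0,0.01,0],[0,0,0.01,0],[0,0,0.006,0],[0,0,0,0],[0,0,0,0]]' && python3 -m handwheel '[[-0.002,-0.0003,-0.0023,0],[-0.002,-0.0003,-0.0023,0],[-0.0019,-0.0005,-0.0023,0],[-0.0019,-0.0005,-0.0023,0],[-0.0019,-0.0008,-0.0022,0],[-0.0019,-0.0008,-0.0022,0],[-0.0018,-0.001,-0.0022,0],[-0.0018,-0.001,-0.0022,0],[-0.0018,-0.0013,-0.0021,0],[-0.0018,-0.0013,-0.0021,0]]'; python3 - <<'E'
from h import *
s=r.sense();print(local(s['tool_pos']),local(tip(295,68.8,-8)),s['ft_force'])
E
```

```text
time: 4.9
tool_pos: [540.8, 107.7, 170.4]
tcp_rot: [-180.0, 0.0, 176.8]
ft_force: [-0.4, 0.4, 0.4]
finger_gap: -0.0
grip_force: 0.0
time: 5.9
tool_pos: [558.5, 98.9, 192.0]
tcp_rot: [-180.0, -0.1, 176.8]
ft_force: [-2.9, 1.6, -1.8]
finger_gap: 0.1
grip_force: 1.3
[-61.91838656  15.58009547  -7.95689686] [-62.35397575  17.57973952  -8.00164   ] [-2.90798457  1.57702959 -1.81417735]
```

Contact is gentle, about 3 N, so I'll keep following the arc.

```bash
python3 -m handwheel '[[-0.0017,-0.0015,-0.002,0],[-0.0017,-0.0015,-0.002,0],[-0.0016,-0.0017,-0.0019,0],[-0.0016,-0.0017,-0.0019,0],[-0.0015,-0.0019,-0.0017,0],[-0.0015,-0.0019,-0.0017,0],[-0.0014,-0.002,-0.0017,0],[-0.0014,-0.002,-0.0017,0],[-0.0013,-0.0022,-0.0015,0],[-0.0013,-0.0022,-0.0015,0]]'; python3 - <<'E'
from h import *
s=r.sense();print(local(s['tool_pos']),local(tip(320,68,-8)),s['ft_force'])
im=r.snapshot('side')[:,:,::-1];cv2.imwrite('pics/s2.png',im);c,n=redc(im.copy(),(225,140,335,270));p=r.camera_params('side')
o,dd=ray(p,c);q=o+dd*((H-o)@W)/(dd@W);d=local(q);print(d,n,np.degrees(np.arctan2(d[0],d[1]))%360)
E
```

```text
time: 6.9
tool_pos: [573.2, 79.4, 210.3]
tcp_rot: [180.0, 0.0, 176.8]
ft_force: [-3.1, 1.7, -1.6]
finger_gap: 0.1
grip_force: 1.3
[-43.26202282  39.72078553  -7.60478139] [-43.70955746  40.59934329  -8.00164   ] [-3.05775865  1.71719818 -1.55438307]
[-6.62352060e+01 -5.09451636e+01  2.88180928e-14] 32 232.43412259295135
```

```bash
python3 -m handwheel '[[-0.0012,-0.0024,-0.0014,0],[-0.0012,-0.0024,-0.0014,0],[-0.001,-0.0025,-0.0012,0],[-0.001,-0.0025,-0.0012,0],[-0.0009,-0.0026,-0.001,0],[-0.0009,-0.0026,-0.001,0],[-0.0007,-0.0027,-0.0009,0],[-0.0007,-0.0027,-0.0009,0],[-0.0006,-0.0028,-0.0007,0],[-0.0006,-0.0028,-0.0007,0]]' && python3 -m handwheel '[[-0.0004,-0.0029,-0.0005,0],[-0.0004,-0.0029,-0.0005,0],[-0.0002,-0.0029,-0.0003,0],[-0.0002,-0.0029,-0.0003,0],[-0.0001,-0.003,-0.0001,0],[-0.0001,-0.003,-0.0001,0],[0.0001,-0.003,0.0001,0],[0.0001,-0.003,0.0001,0],[0.0002,-0.0029,0.0003,0],[0.0002,-0.0029,0.0003,0]]' ; cat > v.py <<'E'
from h import *
s=r.sense();print(s['time'],s['tool_pos'],local(s['tool_pos']),s['ft_force'])
for n,b in(('side',(225,140,335,270)),('top',(195,140,320,235))):
    im=r.snapshot(n)[:,:,::-1].copy();c,k=redc(im,b);p=r.camera_params(n)
    cv2.imwrite('pics/last_%s.png'%n,im)
    o,dd=ray(p,c);q=o+dd*((H-o)@W)/(dd@W);d=local(q);print(n,d.round(1),k,np.degrees(np.arctan2(d[0],d[1]))%360)
E
python3 v.py
```

```text
time: 7.95
tool_pos: [580.4, 52.9, 220.6]
tcp_rot: [180.0, 0.0, 176.8]
ft_force: [-0.7, 1.9, -1.2]
finger_gap: 0.1
grip_force: 1.4
time: 8.95
tool_pos: [579.6, 23.4, 221.5]
tcp_rot: [180.0, 0.0, 176.8]
ft_force: [-0.1, 4.8, -0.4]
finger_gap: 0.5
grip_force: 1.4
8.95 [579.57241133  23.42036854 221.54603736] [12.26861699 54.43166376 -7.55975872] [-0.06894753  4.78785071 -0.40188172]
side [-82.8  18.9   0. ] 34 282.8249037564062
top [nan nan nan] 0 nanh.py:22: RuntimeWarning: Mean of empty slice.
  m=w&((H<6)|(H>172))&(S>150)&(V>60);ys,xs=np.nonzero(m);return np.array([xs.mean(),ys.mean()]),m.sum()
  ret = ret.dtype.type(ret / rcount)
```

```bash
python3 -m handwheel '[[0.0004,-0.0029,0.0005,0],[0.0004,-0.0029,0.0005,0],[0.0006,-0.0028,0.0007,0],[0.0006,-0.0028,0.0007,0],[0.0007,-0.0027,0.0009,0],[0.0007,-0.0027,0.0009,0],[0.0004,-0.0013,0.0005,0],[0,0,0,0],[-0.001,0.004,-0.001,0],[-0.001,0.004,-0.001,0]]' && python3 -m handwheel '[[0,0,-0.01,0],[0,0,-0.02,0],[0,0,-0.025,0],[0,0,-0.025,0],[0,0,-0.02,0],[0,0,-0.01,0],[0,0,0,0],[0,0,0,0]]' ; python3 v.py 2>/dev/null
```

```text
time: 10.05
tool_pos: [577.2, 13.5, 218.9]
tcp_rot: [-180.0, -0.0, 176.8]
ft_force: [-0.2, -0.3, -0.2]
finger_gap: 0.1
grip_force: 0.0
time: 10.85
tool_pos: [577.0, 13.7, 328.1]
tcp_rot: [-180.0, -0.0, 176.8]
ft_force: [-0.0, -0.4, -0.1]
finger_gap: 0.0
grip_force: 0.0
10.85 [577.00564488  13.69945881 328.11215243] [ 22.1176503  134.76236531 -77.6291891 ] [-0.03806719 -0.40749515 -0.05555207]
side [-73.6  44.1  -0. ] 32 300.9386969221364
top [-66.7  42.4  -0. ] 12 302.3993635544618
```

```bash
python3 - <<'E'
from h import *
E=tip(232,70,-8);c=r.sense()['tool_pos'];print('entry',E,'shift',totool(E-c))
prev=E
for a in range(237,308,5):
    t=tip(a,70,-8);print(a,(totool(t-prev)/2).round(1).tolist());prev=t
E
```

```text
entry [513.01002586  94.67645586 138.32323169] shift [ 67.97837002  77.31066733 188.80839214]
237 [-1.6, 1.8, -1.9]
242 [-1.7, 1.5, -2.0]
247 [-1.8, 1.3, -2.1]
252 [-1.8, 1.1, -2.2]
257 [-1.9, 0.8, -2.3]
262 [-1.9, 0.6, -2.3]
267 [-2.0, 0.3, -2.3]
272 [-2.0, 0.0, -2.3]
277 [-2.0, -0.2, -2.3]
282 [-1.9, -0.5, -2.3]
287 [-1.9, -0.8, -2.3]
292 [-1.9, -1.0, -2.2]
297 [-1.8, -1.3, -2.1]
302 [-1.7, -1.5, -2.0]
307 [-1.6, -1.7, -1.9]
```

```bash
python3 -m handwheel '[[0.012,0.012,0,0],[0.022,0.025,0,0],[0.022,0.025,0,0],[0.012,0.0153,0,0],[0,0,0.012,0],[0,0,0.025,0],[0,0,0.03,0],[0,0,0.03,0],[0,0,0.025,0],[0,0,0.012,0]]' && python3 -m handwheel '[[0,0,0.005,0],[0,0,0,0],[0,0,0,0],[0,0,0,0]]'; python3 - <<'E'
from h import *
s=r.sense();print(s['tool_pos'],local(s['tool_pos']),totool(tip(232,70,-8)-s['tool_pos']),s['ft_force'])
p=r.camera_params('side');print(proj(p,[s['tool_pos'],tip(232,70,-8),H]))
im=r.snapshot('side')[:,:,::-1];cv2.imwrite('pics/s3.png',cv2.resize(im[130:280,190:350],None,fx=3.5,fy=3.5,interpolation=cv2.INTER_CUBIC))
E
```

```text
time: 11.95
tool_pos: [511.5, 93.7, 190.2]
tcp_rot: [-179.9, -0.3, 176.8]
ft_force: [-0.4, 0.6, -0.3]
finger_gap: 0.0
grip_force: 0.0
time: 12.35
tool_pos: [514.5, 94.7, 191.4]
tcp_rot: [180.0, 0.1, 176.8]
ft_force: [0.1, -0.3, 0.4]
finger_gap: -0.0
grip_force: 0.0
[514.50166147  94.67088556 191.37076645] [-55.23845649 -13.01525776 -40.97015537] [ 1.48962073 -0.07770373 53.04753476] [ 0.07945399 -0.33804766  0.39859493]
[[250.93400803 189.57145383]
 [251.50362025 203.01638754]
 [271.57378783 196.72097293]]
```

View pics/s3.png

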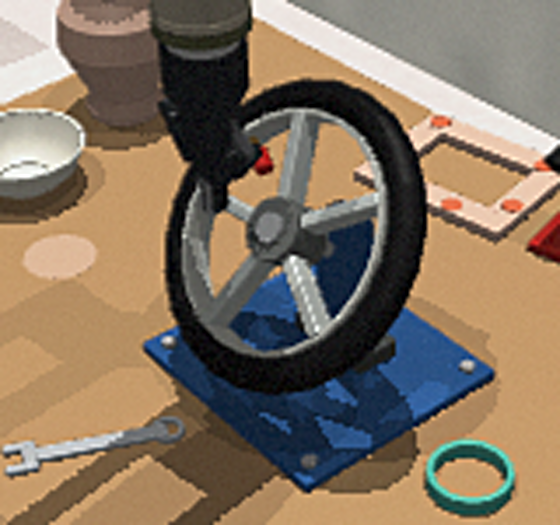

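The tip is at crop (213,208). The entry point at crop (215,255) sits in the gap between the left spoke and the lower-left spoke, clear of the valve at (262,157).

```bash
python3 -m handwheel '[[0.0015,0,0.01,0],[0,0,0.01,0],[0,0,0.01,0],[0,0,0.01,0],[0,0,0.008,0],[0,0,0.005,0],[0,0,0,0],[0,0,0,0]]' && python3 -m handwheel '[[-0.0016,0.0018,-0.0019,0],[-0.0016,0.0018,-0.0019,0],[-0.0017,0.0015,-0.002,0],[-0.0017,0.0015,-0.002,0],[-0.0018,0.0013,-0.0021,0],[-0.0018,0.0013,-0.0021,0],[-0.0018,0.0011,-0.0022,0],[-0.0018,0.0011,-0.0022,0],[-0.0019,0.0008,-0.0023,0],[-0.0019,0.0008,-0.0023,0]]' && python3 -m handwheel '[[-0.0019,0.0006,-0.0023,0],[-0.0019,0.0006,-0.0023,0],[-0.002,0.0003,-0.0023,0],[-0.002,0.0003,-0.0023,0],[-0.002,0,-0.0023,0],[-0.002,0,-0.0023,0],[-0.002,-0.0002,-0.0023,0],[-0.002,-0.0002,-0.0023,0],[-0.0019,-0.0005,-0.0023,0],[-0.0019,-0.0005,-0.0023,0]]'; python3 v.py 2>/dev/null
```

```text
time: 13.2
tool_pos: [512.2, 94.7, 136.9]
tcp_rot: [180.0, 0.0, 176.8]
ft_force: [-0.4, 0.2, -0.0]
finger_gap: 0.1
grip_force: 0.0
time: 14.2
tool_pos: [530.3, 106.7, 157.9]
tcp_rot: [-180.0, -0.0, 176.8]
ft_force: [-3.8, -3.4, -0.5]
finger_gap: 0.4
grip_force: 1.9
time: 15.2
tool_pos: [550.1, 106.1, 181.0]
tcp_rot: [180.0, -0.0, 176.8]
ft_force: [-5.1, -0.9, -0.4]
finger_gap: -0.2
grip_force: 1.7
15.2 [550.06247197 106.13148581 180.96368144] [-68.66624492   1.43150548  -7.57133872] [-5.05523374 -0.89217283 -0.43398092]
side [-31.2  78.5   0. ] 36 338.31312415307247
top [nan nan nan] 0 nan
```

```bash
python3 -m handwheel '[[-0.0019,-0.0008,-0.0023,0],[-0.0019,-0.0008,-0.0023,0],[-0.0019,-0.001,-0.0022,0],[-0.0019,-0.001,-0.0022,0],[-0.0018,-0.0013,-0.0021,0],[-0.0018,-0.0013,-0.0021,0],[0,0,0,0],[0,0,0,0]]'; python3 v.py 2>/dev/null
```

```text
time: 16.1
tool_pos: [561.4, 99.2, 194.5]
tcp_rot: [180.0, 0.1, 176.8]
ft_force: [-0.7, -0.5, -1.1]
finger_gap: -0.1
grip_force: 0.4
16.1 [561.41264886  99.17280081 194.51263684] [-62.3519941   19.34655916  -7.3050896 ] [-0.67266718 -0.45200733 -1.06922374]
side [-9.1 84.7  0. ] 36 353.8952320835997
top [-8.2 82.4  0. ] 22 354.29114183193445
```

```bash
python3 -m handwheel '[[-0.0017,-0.0015,-0.002,0],[-0.0014,-0.0013,-0.0017,0],[0,0,0,0],[0,0,0,0],[0,0,0,0]]'; python3 v.py 2>/dev/null
```

```text
time: 16.7
tool_pos: [563.9, 96.2, 197.9]
tcp_rot: [-180.0, 0.0, 176.8]
ft_force: [-1.5, -0.6, 0.6]
finger_gap: -0.0
grip_force: 0.4
16.7 [563.89009909  96.16651863 197.85167887] [-59.48869443  23.60268716  -7.42877931] [-1.47054887 -0.56458416  0.57968734]
side [-4.  85.2  0. ] 33 357.2815790881585
top [-3.  81.9  0. ] 19 357.8963722890642
```

Nearly there, at about 357.6°. I'll back off, retract and measure precisely from above with the wrist camera.

```bash
python3 -m handwheel '[[0.003,0.0013,0.0035,0],[0.002,0.0013,0.0025,0],[0,0,-0.015,0],[0,0,-0.03,0],[0,0,-0.035,0],[0,0,-0.035,0],[0,0,-0.035,0],[0,0,-0.035,0],[-0.01,-0.008,-0.035,0],[-0.02,-0.015,-0.018,0]]' && python3 -m handwheel '[[-0.027,-0.02,0,0],[-0.017,-0.013,0,0],[-0.01,-0.004,0,0],[0,0,0,0],[0,0,0,0],[0,0,0,0]]'; python3 - <<'E'
from h import *
import json
s=r.sense();im=r.snapshot('wrist')[:,:,::-1].copy();print(s['tool_pos'],s['tcp_rot'],s['ft_force'])
cv2.imwrite('pics/w2.png',im);json.dump([list(s['tool_pos']),list(s['tcp_rot'])],open('w2.json','w'))
p=wcam(s['tool_pos'],s['tcp_rot']);print('pred hubface,cap',proj(p,[H-26*W,H+84*V]))
E
python3 v.py 2>/dev/null
```

```text
time: 17.8
tool_pos: [587.6, 75.3, 436.2]
tcp_rot: [179.9, 0.4, 176.9]
ft_force: [1.7, -0.8, 0.9]
finger_gap: -0.5
grip_force: 0.0
time: 18.4
tool_pos: [638.9, 35.1, 430.6]
tcp_rot: [180.0, 0.0, 176.9]
ft_force: [-0.3, 0.5, 0.1]
finger_gap: -0.1
grip_force: 0.0
[638.92934024  35.13871851 430.57233517] [1.79991543e+02 4.98126572e-02 1.76855448e+02] [-0.34594636  0.4743082   0.14080652]
pred hubface,cap [[268.39180393  67.178663  ]
 [268.07582658 146.89386154]]
18.45 [638.91081665  35.15073201 430.55621535] [ -2.75581517 252.2075221  -97.07253879] [-0.22317795  0.11685223 -0.4509878 ]
side [-4.1 85.2 -0. ] 31 357.23506179448714
top [-5.9 82.3 -0. ] 24 355.92149144139233
```

View pics/w2.png

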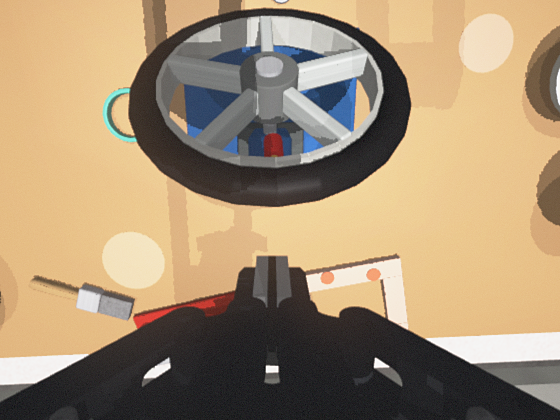

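The wrist view has the hub face at about (269,67), the cap at about (273,145), and the opposite spoke near (266,30). The valve is a few degrees short of the top, and I'll compute the angle from these.

```bash
python3 - <<'E'
from h import *
import json
p=wcam(*json.load(open('w2.json')));im=cv2.imread('pics/w2.png')
def loc(uv,w):
    o,d=ray(p,uv);q=o+d*((H+w*W-o)@W)/(d@W);return local(q)[:2]
c,n=redc(im,(240,110,300,170));print('cap',c,n,loc(c,0))
g=cv2.cvtColor(im,cv2.COLOR_BGR2GRAY)
for y in range(16,44,4): print(y,g[y,252:284].tolist())
m=np.zeros_like(g);m[50:85,245:295]=(g[50:85,245:295]>185);ys,xs=np.nonzero(m);print('hubface',xs.mean(),ys.mean(),m.sum(),loc((xs.mean(),ys.mean()),-26))
# tyre outline ellipse
k=np.zeros_like(g);k[0:215,120:420]=g[0:215,120:420]<50
ct=max(cv2.findContours(k,cv2.RETR_EXTERNAL,cv2.CHAIN_APPROX_NONE)[0],key=cv2.contourArea);e=cv2.fitEllipse(cv2.convexHull(ct));print('tyre',e,loc(e[0],0))
print('red rows',[(y,np.nonzero((im[y,:,2].astype(int)-im[y,:,1]>70)[255:295])[0][[0,-1]]+255) for y in (137,141,145,149,153)])
# rim inner edges rays at vertical extents for scale
for uv in ((269.5,67),(266,30)): print(uv,loc(uv,-20))
E
```

```text
cap [272.98092643 144.89918256] 367 [-4.60690282 81.47108946]
16 [72, 87, 95, 114, 119, 123, 147, 123, 149, 212, 201, 188, 190, 188, 190, 186, 191, 202, 185, 187, 190, 189, 187, 189, 189, 187, 161, 153, 150, 149, 148, 152]
20 [225, 226, 228, 225, 226, 229, 229, 175, 176, 196, 205, 207, 201, 203, 204, 203, 205, 201, 193, 190, 212, 220, 222, 222, 224, 224, 225, 225, 224, 223, 224, 224]
24 [224, 223, 223, 224, 227, 230, 163, 112, 167, 192, 206, 210, 202, 204, 206, 207, 208, 203, 198, 170, 204, 210, 214, 221, 222, 221, 222, 220, 222, 222, 221, 220]
28 [224, 223, 226, 225, 228, 229, 160, 113, 153, 188, 206, 208, 206, 207, 209, 204, 205, 207, 203, 174, 202, 211, 210, 212, 220, 223, 223, 223, 222, 220, 223, 222]
32 [226, 225, 226, 228, 229, 151, 115, 109, 139, 182, 204, 209, 209, 204, 207, 202, 205, 212, 203, 189, 183, 207, 215, 212, 214, 213, 216, 221, 225, 222, 224, 224]
36 [224, 227, 225, 230, 233, 154, 117, 119, 118, 173, 198, 208, 209, 207, 208, 207, 207, 207, 206, 192, 171, 207, 214, 211, 210, 213, 212, 209, 212, 222, 224, 225]
40 [225, 228, 228, 192, 146, 119, 121, 119, 113, 172, 195, 206, 211, 207, 207, 205, 207, 209, 209, 194, 167, 202, 217, 215, 213, 215, 214, 211, 211, 211, 213, 219]
hubface 268.84705882352944 67.82352941176471 85 [-0.46339489  1.04924672]
tyre ((273.77349853515625, 104.0404052734375), (193.00775146484375, 273.39208984375), 93.40032958984375) [-5.51536158 24.36208636]
red rows [(137, array([265, 280])), (141, array([264, 281])), (145, array([265, 281])), (149, array([265, 282])), (153, array([271, 282]))]
(269.5, 67) [-1.05962688 -8.88558937]
(266, 30) [  3.19287288 -77.30995031]
```

Hub-relative, the cap gives 357.1° and the opposite spoke 357.3°, so 2.8° more is needed. I'll re-enter the same gap.

```bash
python3 -m handwheel '[[0.013,0.0095,0,0],[0.028,0.02,0,0],[0.028,0.02,0,0],[0.0143,0.01,0,0],[0,0,0.015,0],[0,0,0.035,0],[0,0,0.035,0],[0,0,0.035,0],[0,0,0.035,0],[0,0,0.03,0]]' && python3 -m handwheel '[[0,0,0.02,0],[0,0,0.015,0],[0,0,0.01,0],[0,0,0.0087,0],[0,0,0,0],[0,0,0,0],[0,0,0,0]]'; python3 - <<'E'
from h import *
s=r.sense();print(local(s['tool_pos']),s['ft_force'])
t=H-57.7*U+(37.96-11.5)*V-7.43*W;print(totool(t-s['tool_pos']))
E
```

```text
time: 19.55
tool_pos: [558.7, 98.8, 242.9]
tcp_rot: [-180.0, -0.0, 176.8]
ft_force: [-0.1, 0.1, -1.2]
finger_gap: 0.1
grip_force: 0.0
time: 20.25
tool_pos: [560.2, 98.6, 192.2]
tcp_rot: [180.0, 0.1, 176.8]
ft_force: [0.4, 0.1, 0.4]
finger_gap: 0.3
grip_force: 0.0
[-61.7342267   16.83964401  -6.70751976] [0.3568289  0.07514648 0.3525119 ]
[-5.63363523 -4.0342267  -7.83727524]
```

```bash
python3 -m handwheel '[[-0.0014,-0.001,-0.0019,0],[-0.0014,-0.001,-0.0019,0],[-0.0014,-0.001,-0.0019,0],[-0.0014,-0.001,-0.0019,0],[0,0,0,0],[0,0,0,0]]'; python3 v.py 2>/dev/null;python3 v.py 2>/dev/null
```

```text
time: 20.85
tool_pos: [564.9, 94.2, 198.6]
tcp_rot: [-180.0, -0.0, 176.8]
ft_force: [-1.2, -0.0, -0.1]
finger_gap: 0.1
grip_force: 0.6
20.85 [564.88154392  94.17891843 198.59503488] [-57.5595373   24.87994427  -7.0635063 ] [-1.15935239 -0.04791621 -0.08778819]
side [-0.7 84.7  0. ] 35 359.5520688444433
top [-0.1 83.4  0. ] 22 359.94046366300216
20.95 [564.90183741  94.22709679 198.59806494] [-57.60877336  24.89356438  -7.05199413] [-1.22854008  0.43614612 -0.19333583]
side [-0.4 84.7  0. ] 36 359.7200785225891
top [-0.5 81.7 -0. ] 22 359.67349269316077
```

```bash
python3 -m handwheel '[[-0.0003,-0.0003,-0.0004,0],[0,0,0,0],[0,0,0,0],[0.002,0.001,0.0025,0],[0.003,0.0016,0.0035,0],[0,0,-0.015,0],[0,0,-0.035,0],[0,0,-0.035,0],[0,0,-0.035,0],[0,0,-0.035,0]]' && python3 -m handwheel '[[0,0,-0.035,0],[-0.013,-0.0095,-0.03,0],[-0.028,-0.02,-0.019,0],[-0.028,-0.02,0,0],[-0.0143,-0.01,0,0],[0,0,0,0],[0,0,0,0],[0,0,0,0]]'; python3 - <<'E'
from h import *
s=r.sense();p=wcam(s['tool_pos'],s['tcp_rot']);im=r.snapshot('wrist')[:,:,::-1].copy();print(s['tool_pos'],s['ft_force'])
cv2.imwrite('pics/w3.png',im)
def loc(uv,w):
    o,d=ray(p,uv);q=o+d*((H+w*W-o)@W)/(d@W);return local(q)[:2]
c,n=redc(im,(240,110,300,170));g=cv2.cvtColor(im,cv2.COLOR_BGR2GRAY)
m=np.zeros_like(g);m[50:85,245:295]=(g[50:85,245:295]>185);ys,xs=np.nonzero(m);h=loc((xs.mean(),ys.mean()),-26)
print('cap',c,n,loc(c,0),'hub',(xs.mean(),ys.mean()),m.sum(),h,np.degrees(np.arctan2(loc(c,0)[0]-h[0],83)))
for y in (24,30,36): print(y,g[y,252:284].tolist())
cv2.imwrite('pics/w3c.png',cv2.resize(im[0:220,110:430],None,fx=2,fy=2))
E
python3 v.py 2>/dev/null
```

```text
time: 22.05
tool_pos: [560.3, 96.8, 351.0]
tcp_rot: [180.0, 0.1, 176.8]
ft_force: [0.9, 0.6, -0.1]
finger_gap: -0.2
grip_force: 0.0
time: 22.85
tool_pos: [639.7, 33.4, 432.9]
tcp_rot: [180.0, 0.0, 176.9]
ft_force: [0.3, -0.7, 0.7]
finger_gap: 0.2
grip_force: 0.0
[639.7076142   33.44347445 432.91215727] [ 0.34789121 -0.66579413  0.6730266 ]
cap [271.44414169 143.84196185] 367 [-1.52247239 81.6754633 ] hub (np.float64(271.0882352941176), np.float64(69.20588235294117)) 68 [-1.08780481  4.45394794] -0.3000528988277683
24 [212, 223, 223, 224, 222, 225, 221, 223, 225, 225, 229, 162, 134, 177, 206, 207, 207, 204, 204, 204, 202, 206, 198, 173, 204, 211, 222, 221, 220, 220, 221, 222]
30 [212, 222, 224, 225, 225, 225, 227, 227, 230, 167, 120, 118, 137, 179, 205, 207, 205, 205, 206, 205, 207, 208, 205, 186, 183, 204, 213, 212, 212, 214, 215, 222]
36 [223, 225, 223, 223, 222, 226, 229, 163, 138, 140, 121, 119, 138, 176, 204, 207, 206, 209, 205, 207, 208, 211, 205, 193, 185, 205, 212, 211, 208, 209, 211, 207]
22.9 [639.64631145  33.54366569 432.92239673] [ -1.19231107 254.5498856  -97.96276587] [-0.13762549 -0.10640394 -0.63600841]
side [ 0.1 85.  -0. ] 34 0.0995664471985711
top [-4.3 82.9  0. ] 16 357.06213460296436
```

View pics/w3c.png

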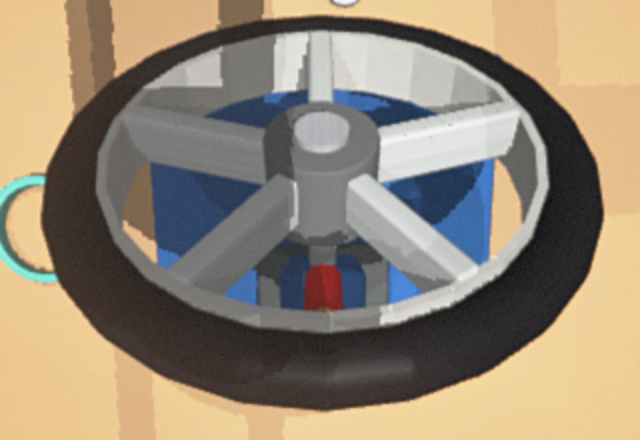

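The final view shows the red cap at crop (323,285), the hub face at (321,131) and the opposite spoke at (320,65). They line up, so the valve is at the top to within about half a degree, and the arm is well clear. Handing in.

```bash
python3 -c "
from bench import r
print(r.hand_in())"
```

```text
the job is handed in; nothing more can be done
None
```

I turned the wheel about 157° clockwise in two gentle spoke pushes plus a small correction. The valve is now straight up to within about half a degree by my measurement, the arm is clear, and the job is handed in at about 23 s, with no verdict returned.

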